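# Move the battery pack from the charger to the work lamp

## Task

The battery is charged: squeeze its two side tabs together to unlatch it, lift it out of the charger without yanking it, and fit it into the socket of the work lamp. Keep the tabs squeezed while it goes in, push it gently fully home, then let go so that both tabs spring out and it is latched there. Pull and press only lightly, never with more than 30 N, and leave the tin, the tape measure and the sanding block where they are.

Things in the scene. Friction and masses are not known exactly. Their poses are not given: they have to be found in the camera images.
- pack: Black tool battery pack, 100 mm tall, about 0.3 kg, symmetric under a half turn about z. Origin: centre of its underside; z up, y through its two grey side tabs. Stem 40 (x) x 41.6 (y) mm, 50 mm long, with 1.2 mm of play per side in a socket; head above it 52 (x) x 40 (y) mm, 54 to 100 mm above the underside. Its ridged thumb pads grip well.
- pack_grip (a point): Point on the pack's axis midway between the ridged thumb pads of its tabs, 84 mm above its underside. Each pad is 26 mm wide (x) and 28 mm high. Over both pads it is 54 mm (y) when free and 42 to 43 mm when both are pressed fully in. Under the pads there is room for fingertips down to the socket's rim, 33 mm below this point when seated.
- tab_l (a joint): Travel in m of the tab on the pack's +y side: 0 sprung out, 0.0055 at its inner stop. Its spring takes 6 N to start and 14 N at the stop; a 20 N squeeze holds both in and carries the pack. A barb on it (20 to 28 mm above the underside) hooks under the socket's catch and passes, in or out, only with the tab 4 to 5 mm in: keep squeezed to pull out and to put in.
- tab_r (a joint): The same for the tab on the pack's -y side.
- charger: Charger, fixed: low black box 110 x 104 mm, 52 mm high, with one upright socket in its middle, rim 63 mm above the worktop. Origin: centre of its underside, on the socket's axis; its y is the direction of the tabs. The seated pack's underside is 12 mm above the worktop, with 2 mm of vertical play under the catch.
- lamp: Work lamp, fixed: low grey box 120 x 118 mm, 50 mm high, with a wide white light panel along its front (-x) side and a dark upright socket in its middle. Origin: centre of its underside, on the socket's axis; the pack goes in upright with its y along the lamp's y (either way round).
- lamp_socket (a point): Point on the lamp socket's axis, 65 mm above the worktop. The socket is a sleeve clamped at an unreported height: its rim is 65 to 80 mm up, and the pack stops hard on its floor, underside 51 mm below the rim (14 to 29 mm up). Feel for that stop; the tabs spring out only if let go within 2 mm of it. Lead-ins at the rim slope in 4 mm.
- tin: Bystander: shallow round tin of screws, 66 mm across, 32 mm high. Origin: centre of its underside.
- tape: Bystander: tape measure, 32 x 93 x 64 mm, standing on edge. Origin: centre of its underside.
- sander: Bystander: sanding block, 110 x 58 x 30 mm. Origin: centre of its underside.

How it is judged:
By the outcome, as a careful person would: the job done as asked, in the order asked, and still so for the second after the job is handed in, with the robot touching nothing.
It also fails if it takes over 48 s, if anything falls off the work surface, if the arm or the gripper's body presses on something with over 40 N, if the wrist force passes 120 N, or if a joint passes its speed limit or range.

## Robot

A 6-joint arm with a two-finger parallel gripper is mounted at the origin on a cart in front of the work surface, level with it; the furniture and walls round the work are solid. World frame = base frame: x ahead of the robot, y to its left, z up, the work surface at z = 0. Lengths are in mm, angles in degrees, forces in N, time in s.
With the tool pointing down it reaches from about 150 to 775 mm from the base axis. Payload 6.1 kg.
Tool frame: the origin (TCP) lies at the very end of the fingers, on their centre line; the grasp point (between the pads) lies manip.grip_point_offset behind it (manip.grip_point_offset is the distance from the TCP to the grasp point, in mm); z points along the fingers, y is the line along which they close (so a half turn about z gives the same grasp; the last joint's range is limited). The gripper opens to 85 mm and grips with 20 to 120 N. Pads are 22 mm wide; open, the fingers measure 114 mm over their backs; the gripper's body (76 mm by 85 mm) begins 54 mm behind the grasp point. The pads swing forward as they close: fully open they stand 13 mm farther back than shut.
Start: joints at [-75.63, 7.208, -2.269, 80.523, 0, 90], TCP at [130.288, -508.56, 231.295] pointing down, gripper open.
Joint ranges: [-155.77, 155.77], [-54.66, 111.73], [-72.52, 77.12], [-102.08, 115.82], [-83.92, 84.16], [-180, 180]. Speed limits (degrees/s): [136.94, 136.94, 172.46, 180, 180, 180].

## Interface

Orientations are given as a 3x3 rotation matrix whose columns are the frame's x, y, z axes.
In Python, from plant import manip, eyes gives the robot as it stands.
- The arm moves only by the tool drive_tool, never from a script. Its argument "deltas" is a list of rows, each a list of 7 numbers: the turn, a rotation vector about the tool's x, y, z in degrees, then the shift along the tool's x, y, z in m, then the finger opening in m, from 0 to 0.0854. A call has 1 to 12 rows; each row shifts and turns the commanded pose from where the row before left it, along the tool's axes as they then stand; what a row does not reach is not made up. A row lasts 1/10 s, in which the tool goes at most 50 mm and 8.59 degrees, less where a joint would pass 70% of its speed; a pose out of reach is approached as far as the arm can. A call with a gripper value outside its range is refused whole. The fingers move at their own pace and stop on an object; "squeeze" is the grip in N (left out, the last holds). Time passes only in rows, so rows that do not move let the fingers close. It gives the time, the measured TCP pose, the force, the opening and the grip force at its end, in the units of the state.
- manip.get_state(): the state, without advancing time (a new reading comes with each control period).
- eyes.camera(name): name is "scene" or "side" or "wrist"; returns a dict with "color" (384x512x3 uint8, red, green, blue), "z_map" (384x512 float32, mm along the optical axis (not along the pixel's ray), 0 where there is no reading), "K" (3x3 intrinsics, pixels), "eye" and "attitude" of the camera in the world. Camera axes: x right, y down, z forward; pixel columns grow to the right and rows downward; lengths in mm; the calibration is good to about 2 mm. A picture is of the moment at which its call begins.
- manip.sign_off(): hands the job in; it is judged then, once.
The state is a dict: "t": time; "qpos": joint angles; "joint_velocities": joint speeds; "effort": joint torques, N m; "eef_pos": TCP position; "ee_rot": TCP orientation; "ft_force": force on the tool from outside, world axes, zero at the start; "torque": the same for the moment, N m; "gripper_width": opening from 0.0 (shut) to 1.0 (fully open); "gripper_force": force on a finger pad.
Only numpy, scipy, OpenCV 4.12 (cv2) and the standard library are available. Lean on these libraries where they do the work, as an engineer would, in place of code of your own. Each camera call takes 0.05 s, during which the arm holds its last target. There are 200 camera calls.

## Working session

There is one attempt and no reset: what is moved stays moved. The work goes in short steps, Python scripts to look and compute and a tool call to move; the robot and the scene stay as the last step left them, time stands still between calls to the robot, and variables do not carry over. Pictures are saved under pics/ and viewed, at most 10 in all, crops included, and the job is handed in when it is done.

Besides the shell and the picture viewer there is one more tool, called as name([rows], argument=value, ...), one row to a line, values as JSON. drive_tool: Moves the arm, as the interface text tells. Its arguments: {"type":"object","properties":{"deltas":{"type":"array","items":{"type":"array","items":{"type":"number"}}},"squeeze":{"type":"number"}},"required":["deltas"]}

```bash
mkdir -p pics; ls; python3 - <<'E'
from plant import manip, eyes
import cv2,numpy as np
s=manip.get_state();print({k:np.round(v,3).tolist() for k,v in s.items()},manip.grip_point_offset)
for n in ("scene","side"):
    c=eyes.camera(n);np.savez(f"pics/{n}0.npz",**c);cv2.imwrite(f"pics/{n}0.png",c["color"][:,:,::-1]);print(n,np.round(c["K"],1).tolist(),np.round(c["eye"],1),np.round(c["attitude"],3).tolist())
a=cv2.imread("pics/scene0.png");b=cv2.imread("pics/side0.png")
E
```

```text
pics
{'t': 0.0, 'qpos': [-75.63, 7.241, -2.328, 80.523, 0.001, 90.0], 'joint_velocities': [0.036, -0.072, -0.037, 0.055, -0.052, -0.045], 'effort': [0.0, -43.591, 35.292, 0.017, 0.0, 0.0], 'eef_pos': [130.194, -508.168, 230.512], 'ee_rot': [[0.969, 0.248, -0.0], [0.248, -0.969, 0.002], [0.0, -0.002, -1.0]], 'ft_force': [-0.861, -0.883, -0.128], 'torque': [-0.02, 0.017, -0.046], 'gripper_force': 0.0, 'gripper_width': 0.999} 18.700000000000003
scene [[422.4, 0.0, 253.4], [0.0, 422.4, 188.2], [0.0, 0.0, 1.0]] [ -24.3 1044.   834.9] [[-0.906, -0.225, 0.36], [-0.424, 0.494, -0.759], [-0.007, -0.84, -0.543]]
side [[400.7, 0.0, 257.7], [0.0, 400.7, 192.9], [0.0, 0.0, 1.0]] [  -3.6 -968.2 1091.7] [[0.902, -0.286, 0.322], [-0.431, -0.604, 0.671], [0.002, -0.744, -0.668]]
```

View pics/scene0.png

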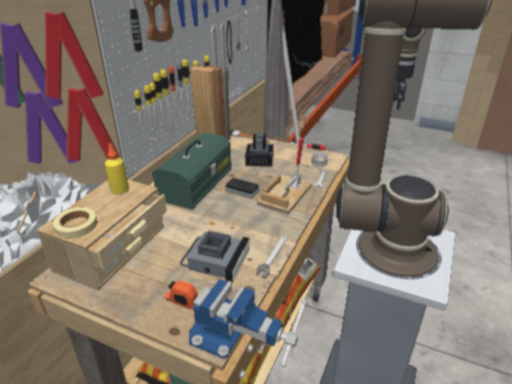

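View pics/side0.png

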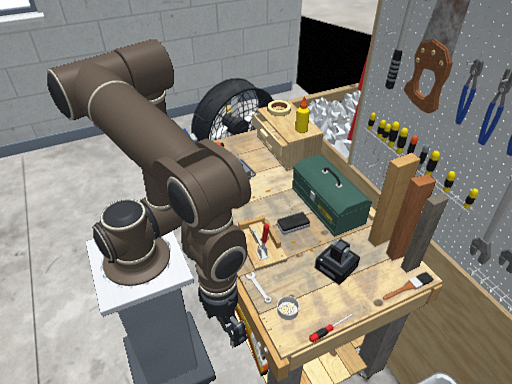

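The scene view shows the charger with pack at about (258,150), the lamp at (217,253), the tape at (181,292), and a dark block (probably the sander) at (240,187). The side view shows the charger and pack at (338,260) and the tin at (288,308). The arm hides the lamp there.

```bash
cat > h.py <<'E'
import numpy as np, cv2
from plant import manip, eyes
def cloud(c):
    z=c["z_map"].astype(float);v,u=np.mgrid[:z.shape[0],:z.shape[1]]
    K=c["K"];p=np.stack([(u-K[0,2])/K[0,0]*z,(v-K[1,2])/K[1,1]*z,z],-1)
    P=p@np.asarray(c["attitude"]).T+np.asarray(c["eye"]);P[z==0]=np.nan
    return P
def ray(c,u,v,h):
    K=c["K"];d=np.asarray(c["attitude"])@np.array([(u-K[0,2])/K[0,0],(v-K[1,2])/K[1,1],1.]);e=np.asarray(c["eye"])
    return e+d*(h-e[2])/d[2]
def rect(P,m):
    r=cv2.minAreaRect(P[m][:,:2].astype(np.float32));return np.round(r[0],1),np.round(r[1],1),round(r[2],1),int(m.sum())
E
python3 - <<'E'
from h import *
S=dict(np.load("pics/scene0.npz"));D=dict(np.load("pics/side0.npz"))
for n,c,(u,v,r) in (("pack scene",S,(258,150,28)),("pack side",D,(338,260,34)),("lamp scene",S,(217,253,42)),("tape",S,(181,292,22)),("sander",S,(240,187,20)),("sander side",D,(293,223,20)),("tin",D,(288,308,15))):
    P=cloud(c);m=np.zeros(P.shape[:2],bool);m[v-r:v+r,u-r:u+r]=1
    print(n,P[v,u].round())
    for lo,hi in ((-5,8),(20,40),(40,48),(48,56),(56,62),(62,70),(70,82),(82,100),(104,120)):
        q=m&(P[...,2]>lo)&(P[...,2]<hi)
        if q.sum()>8: print("  ",lo,hi,*rect(P,q),"medz",np.median(P[q][:,2]).round(1))
E
```

```text
pack scene [ 588. -294.   62.]
   -5 8 [ 622.8 -367.4] [243.1 368.1] 25.9 1387 medz -1.8
   20 40 [ 590.8 -264.1] [197.6  55.9] 51.6 134 medz 29.0
   40 48 [ 584.6 -240.2] [176.6 267.7] 29.5 93 medz 44.9
   48 56 [ 582.3 -234.6] [175.4 264.8] 28.1 162 medz 50.5
   56 62 [ 626.3 -289.9] [177.6  90.1] 42.7 70 medz 59.8
   62 70 [ 624.5 -284.9] [171.4  71.2] 43.0 43 medz 64.2
   70 82 [ 624.4 -265.6] [148.2  25.9] 49.5 32 medz 75.6
   82 100 [ 616.5 -273.3] [168.3  33.6] 53.0 59 medz 91.0
   104 120 [ 613.2 -275.8] [162.1  62. ] 70.9 85 medz 108.8
pack side [ 580. -348.   75.]
   -5 8 [ 636.  -292.9] [318.4 246.8] 59.6 3130 medz 2.1
   20 40 [ 641.  -274.1] [253.6 159.3] 32.1 263 medz 29.0
   40 48 [ 637.3 -289.1] [236.7 137.4] 34.8 88 medz 44.0
   48 56 [ 640.2 -292.5] [239.2 125.6] 35.8 351 medz 52.8
   56 62 [ 642.5 -293.1] [233.7 114.9] 35.0 122 medz 57.4
   62 70 [ 665.2 -299.9] [217.3  72.8] 19.4 145 medz 64.8
   70 82 [ 669.5 -312.9] [208.6  36. ] 12.4 34 medz 75.7
   82 100 [ 586.9 -340.1] [26.9 58.4] 56.9 66 medz 92.1
   104 120 [ 597.6 -324.5] [54.1 54.4] 19.4 213 medz 112.6
l
[... 751 characters left out ...]
z 60.1
   62 70 [458.4 442.5] [26.7 37.7] 88.8 41 medz 62.7
   82 100 [378.1 497.7] [20.7 49.7] 29.7 56 medz 94.5
   104 120 [369.1 503.6] [13.8 57.8] 32.1 24 medz 108.5
sander [558. -75.  26.]
   -5 8 [ 586.3 -122.5] [146.2 277.2] 24.4 1037 medz -1.6
   20 40 [ 594.9 -109. ] [ 94.4 200.3] 64.0 349 medz 27.5
sander side [ 554. -107.   31.]
   -5 8 [572.2 -77.2] [214.6 151.1] 62.9 1023 medz 2.2
   20 40 [554.4 -94.8] [239.3  85. ] 14.1 409 medz 31.5
   40 48 [ 547.7 -101.1] [241.4  47.8] 30.3 21 medz 46.6
   48 56 [ 455.1 -148.7] [62.5 16.3] 85.1 36 medz 50.1
tin [ 377. -394.    2.]
   -5 8 [ 378.6 -390.5] [107.4  92.4] 62.9 557 medz 2.2
   20 40 [ 370.8 -399.1] [64.4 63.9] 63.3 182 medz 26.4
```

drive_tool([
  [0,0,0,0.02,-0.003,-0.004,0.0854],
  [0,0,0,0.038,-0.0055,-0.004,0.0854],
  [0,0,0,0.04,-0.0055,-0.004,0.0854],
  [0,0,0,0.04,-0.0055,-0.004,0.0854],
  [0,0,0,0.04,-0.0055,-0.004,0.0854],
  [0,0,0,0.04,-0.0055,-0.004,0.0854],
  [0,0,0,0.04,-0.0055,-0.004,0.0854],
  [0,0,0,0.04,-0.0055,-0.004,0.0854],
  [0,0,0,0.04,-0.0055,-0.004,0.0854],
  [0,0,0,0.04,-0.0055,-0.004,0.0854],
  [0,0,0,0.03,-0.0055,-0.004,0.0854],
  [0,0,0,0.02,-0.0055,-0.004,0.0854],
])

```text
t: 1.3
eef_pos: [531.0, -339.6, 278.3]
ee_rot: [[0.968, 0.25, -0.001], [0.25, -0.968, 0.001], [-0.001, -0.001, -1.0]]
ft_force: [-0.0, -0.6, 0.3]
gripper_width: 0.996
gripper_force: 0.0
```

```bash
python3 - <<'E'
from h import *
c=eyes.camera("wrist");np.savez("pics/w1.npz",**c);cv2.imwrite("pics/w1.png",c["color"][:,:,::-1])
s=manip.get_state();print(s["t"],s["eef_pos"].round(1) if hasattr(s["eef_pos"],'round') else s["eef_pos"],np.round(s["ee_rot"],3).tolist())
print(np.round(c["K"],1).tolist(),np.round(c["eye"],1),np.round(c["attitude"],3).tolist())
P=cloud(c)
for lo,hi in ((46,56),(60,66),(105,118)):
    m=(P[...,2]>lo)&(P[...,2]<hi)
    if m.sum()>8:print(lo,hi,rect(P,m),np.median(P[m],0))
E
```

```text
1.35 [ 532.9 -338.3  278.5] [[0.968, 0.251, 0.0], [0.251, -0.968, 0.002], [0.001, -0.002, -1.0]]
[[319.2, 0.0, 259.5], [0.0, 319.2, 190.7], [0.0, 0.0, 1.0]] [ 608.5 -319.1  421.1] [[0.25, -0.919, -0.304], [-0.968, -0.238, -0.077], [-0.002, 0.314, -0.95]]
46 56 (array([ 516.8, -196.3]), array([198.6, 434.9]), 43.9, 7486) [ 566.96174248 -291.80258344   51.5894873 ]
60 66 (array([ 503.6, -240.5]), array([ 93.9, 349.6]), 48.3, 1815) [ 600.22157271 -310.66823414   62.84243466]
105 118 (array([ 503.4, -276.5]), array([ 61.4, 274.6]), 62.8, 2815) [ 598.45009472 -324.22419052  111.92296627]
```

View pics/w1.png

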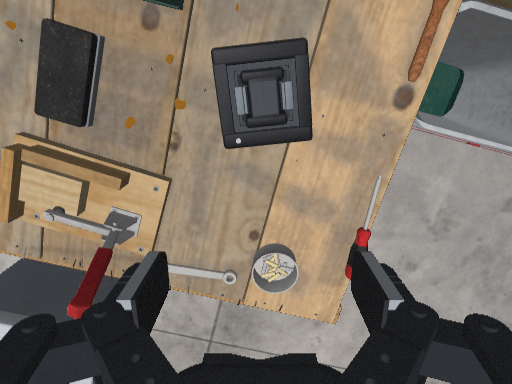

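The wrist view shows the pack head at (264,98). Its grey tabs are at (240,102) and (288,95), so they lie roughly along the finger line. The charger spans about (212–312, 40–148).

```bash
python3 - <<'E'
from h import *
c=dict(np.load("pics/w1.npz"));P=cloud(c);roi=np.zeros(P.shape[:2],bool);roi[30:155,205:320]=1
z=P[...,2]
def comp(m):
    n,l,s,ce=cv2.connectedComponentsWithStats(m.astype(np.uint8));k=1+np.argmax(s[1:,4]);return l==k
for nm,lo,hi in (("box",46,55),("rim",60,66),("top",106,116),("topabove90",85,120)):
    m=comp(roi&(z>lo)&(z<hi));print(nm,*rect(P,m),np.median(P[m],0).round(1))
g=cv2.cvtColor(c["color"],cv2.COLOR_RGB2GRAY)
m=(roi&(z>70)&(g>110)).astype(np.uint8)
n,l,s,ce=cv2.connectedComponentsWithStats(m)
cs=[]
for k in range(1,n):
    if s[k,4]>30:
        q=P[l==k];print("pad",s[k],ce[k].round(1),np.median(q,0).round(1),q.min(0).round(1),q.max(0).round(1));cs.append(q.mean(0))
if len(cs)==2:
    d=cs[1]-cs[0];print(np.mean(cs,0),d,np.degrees(np.arctan2(d[1],d[0])))
I=cv2.resize(c["color"][30:160,200:330][:,:,::-1],(780,780)[:2],interpolation=2);cv2.imwrite("pics/w1c.png",cv2.resize(I,(600,600)))
E
```

```text
box [ 598.7 -325.4] [110.1 104.3] 20.5 5040 [ 608.3 -323.4   52.1]
rim [ 598.6 -325.2] [70.  71.9] 20.5 1547 [ 608.5 -320.3   63. ]
top [ 598.6 -325.2] [52.  39.8] 20.6 2070 [ 599.8 -325.1  112.3]
topabove90 [ 598.5 -325.2] [51.9 55.1] 20.3 2756 [ 599.4 -325.1  111.9]
pad [281  83   5  26  57] [283.   95.5] [ 605.2 -342.4  107.2] [ 593.9 -347.2  105.8] [ 615.7 -337.4  108.4]
pad [285  82   8  27 178] [288.5  94.9] [ 606.9 -346.9  110.1] [ 595.  -353.1  108.1] [ 618.1 -340.6  112.2]
pad [235  87   9  28 178] [239.  100.2] [ 590.6 -303.2  110.3] [ 578.  -309.6  107.8] [ 602.3 -296.9  112.1]
pad [243  87   5  26  55] [244.7  99.3] [ 592.7 -307.9  107.1] [ 581.6 -313.   104.9] [ 603.2 -304.   109.2]
```

View pics/w1c.png

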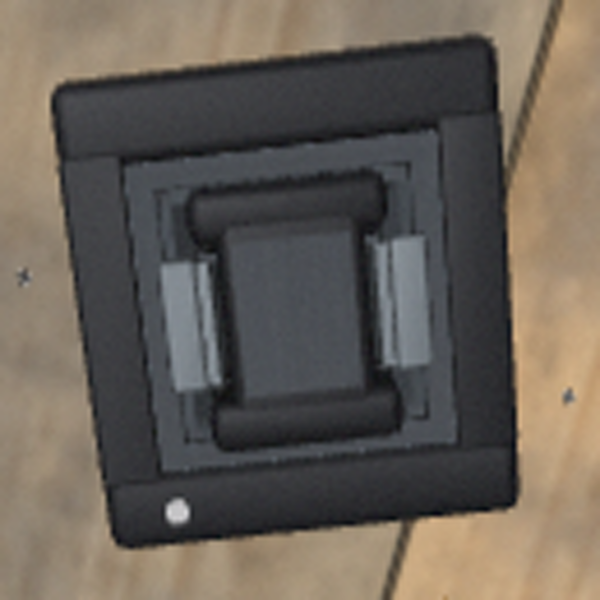

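Every level of the stack agrees on the pack: axis at (598.6, −325.2), x at 20.5°, top at 112 mm. I'll move above it, turn and come down.

drive_tool([
  [0,0,0,0.017,0.001,0,0.0854],
  [0,0,0,0.025,0.0014,0,0.0854],
  [0,0,0,0.025,0.0014,0,0.0854],
  [0,0,-2,0,0,0.02,0.0854],
  [0,0,-2,0,0,0.03,0.0854],
  [0,0,-2,0,0,0.03,0.0854],
  [0,0,0,0,0,0.03,0.0854],
  [0,0,0,0,0,0.02,0.0854],
  [0,0,0,0,0,0.01,0.0854],
  [0,0,0,0,0,0,0.0854],
  [0,0,0,0,0,0,0.0854],
])

```text
t: 2.45
eef_pos: [595.2, -328.2, 140.2]
ee_rot: [[0.938, 0.348, 0.001], [0.348, -0.938, -0.0], [0.001, 0.001, -1.0]]
ft_force: [0.3, 1.2, 0.1]
gripper_width: 0.999
gripper_force: 0.0
```

```bash
cat >> h.py <<'E'
def go(x,y,z,az=None):
    s=manip.get_state();R=np.array(s["ee_rot"]);d=R.T@(np.array([x,y,z])-s["eef_pos"])
    a=np.degrees(np.arctan2(R[1,1],R[0,1]));print("t",s["t"],"pos",np.round(s["eef_pos"],2),"y-az",a.round(2),"tool delta mm",d.round(2),"tilt",np.round(R[:2,2],4),"F",np.round(s["ft_force"],1),"q",np.round(s["qpos"],1))
    if az is not None: print("turn about tool z",(-(az-a)).round(2))
E
python3 -c "
from h import *
go(598.6,-325.2,75,-69.5)"
```

```text
t 2.45 pos [ 595.2  -328.15  140.19] y-az -69.64 tool delta mm [ 4.17 -1.63 65.19] tilt [ 0.0008 -0.0004] F [0.3 1.2 0.1] q [-28.9  24.8   9.5  74.7   0.  130.8]
turn about tool z -0.14
```

drive_tool([
  [0,0,-0.1,0.0042,-0.0016,0,0.0854],
  [0,0,0,0,0,0.012,0.0854],
  [0,0,0,0,0,0.015,0.0854],
  [0,0,0,0,0,0.015,0.0854],
  [0,0,0,0,0,0.012,0.0854],
  [0,0,0,0,0,0.008,0.0854],
  [0,0,0,0,0,0.003,0.0854],
  [0,0,0,0,0,0,0.0854],
])

```text
t: 3.25
eef_pos: [598.3, -324.9, 74.0]
ee_rot: [[0.937, 0.35, -0.0], [0.35, -0.937, 0.0], [-0.0, -0.0, -1.0]]
ft_force: [0.2, 0.0, 0.4]
gripper_width: 1.003
gripper_force: 0.0
```

```bash
python3 -c "
from h import *
go(598.6,-325.2,75,-69.5)
c=eyes.camera('wrist');cv2.imwrite('pics/w2.png',c['color'][:,:,::-1])"
```

```text
t 3.25 pos [ 598.32 -324.86   74.04] y-az -69.53 tool delta mm [ 0.15  0.42 -0.97] tilt [-0.0003  0.0002] F [0.2 0.  0.4] q [-28.5  26.2   3.2  67.1  -0.  131. ]
turn about tool z -0.03
```

View pics/w2.png

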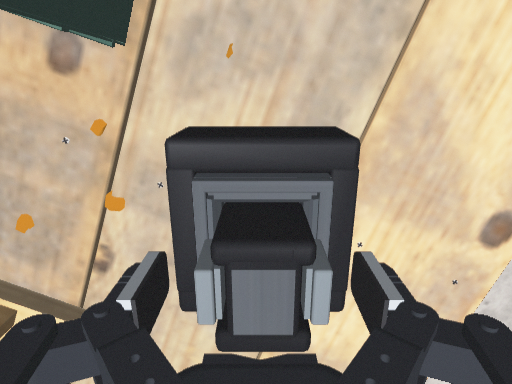

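The wrist view shows the pack pads at u≈205 and 322, centred between the fingertips at u≈168 and 352. I'll squeeze.

drive_tool([
  [0,0,0,0,0,0,0.06],
  [0,0,0,0,0,0,0.05],
  [0,0,0,0,0,0,0.04],
  [0,0,0,0,0,0,0.03],
  [0,0,0,0,0,0,0.03],
  [0,0,0,0,0,0,0.03],
  [0,0,0,0,0,0,0.03],
  [0,0,0,0,0,0,0.03],
], squeeze=24)

```text
t: 4.1
eef_pos: [599.2, -325.9, 77.2]
ee_rot: [[0.937, 0.349, 0.003], [0.349, -0.937, -0.003], [0.002, 0.004, -1.0]]
ft_force: [-1.9, -0.2, 10.4]
gripper_width: 0.478
gripper_force: 25.3
```

drive_tool([
  [0,0,0,0,0,-0.002,0.03],
  [0,0,0,0,0,-0.002,0.03],
  [0,0,0,0,0,-0.002,0.03],
  [0,0,0,0,0,0,0.03],
])

```text
t: 4.5
eef_pos: [598.2, -325.1, 79.9]
ee_rot: [[0.937, 0.35, -0.001], [0.35, -0.937, -0.0], [-0.001, -0.0, -1.0]]
ft_force: [-0.4, -1.9, -3.3]
gripper_width: 0.474
gripper_force: 25.4
```

drive_tool([
  [0,0,0,0,0,-0.003,0.03],
  [0,0,0,0,0,-0.003,0.03],
  [0,0,0,0,0,-0.004,0.03],
  [0,0,0,0,0,-0.004,0.03],
])

```text
t: 4.9
eef_pos: [598.3, -324.9, 94.7]
ee_rot: [[0.937, 0.35, -0.0], [0.35, -0.937, 0.0], [-0.0, -0.0, -1.0]]
ft_force: [0.9, -1.4, -4.3]
gripper_width: 0.476
gripper_force: 25.3
```

drive_tool([
  [0,0,0,0,0,-0.006,0.03],
  [0,0,0,0,0,-0.01,0.03],
  [0,0,0,0,0,-0.015,0.03],
  [0,0,0,0,0,-0.02,0.03],
  [0,0,0,0,0,-0.025,0.03],
  [0,0,0,0,0,-0.03,0.03],
  [0,0,0,0,0,-0.03,0.03],
  [0,0,0,0,0,-0.02,0.03],
  [0,0,0,0,0,-0.01,0.03],
  [0,0,0,0,0,0,0.03],
])

```text
t: 5.9
eef_pos: [598.8, -324.8, 262.3]
ee_rot: [[0.937, 0.35, 0.003], [0.35, -0.937, -0.001], [0.002, 0.002, -1.0]]
ft_force: [0.3, -0.7, -3.8]
gripper_width: 0.47
gripper_force: 25.6
```

```bash
python3 - <<'E'
from h import *
go(598.6,-325.2,260)
S=dict(np.load("pics/scene0.npz"));P=cloud(S);z=P[...,2]
cv2.imwrite("pics/lamp0.png",cv2.resize(S["color"][215:315,150:290][:,:,::-1],(784,560),interpolation=2))
m=np.zeros(z.shape,bool);m[225:283,180:255]=1
for lo,hi in ((44,54),(70,82)):
    q=m&(z>lo)&(z<hi);print(lo,hi,rect(P,q),np.median(P[q],0).round(1))
# tallest things along the way, radius 450..800
q=(np.hypot(P[...,0],P[...,1])>380)&(np.hypot(P[...,0],P[...,1])<640)&(P[...,0]>200)&(abs(P[...,1])<330)&(z>90)&(z<500)
print(q.sum(),np.round(P[q][::25],0).tolist()[:25])
E
```

```text
t 5.9 pos [ 598.8  -324.78  262.35] y-az -69.52 tool delta mm [-0.34  0.32  2.35] tilt [ 0.0027 -0.0008] F [ 0.3 -0.7 -3.8] q [-28.5  25.6  26.   90.3   0.  131. ]
44 54 (array([454.4, 269.8]), array([141.5, 146.2]), 6.5, 922) [423.6 295.   48.5]
70 82 (array([464.6, 270.4]), array([71.7, 76.4]), 6.6, 320) [465.1 269.9  75.6]
138 [[392.0, -214.0, 189.0], [388.0, -204.0, 175.0], [389.0, -200.0, 158.0], [390.0, -194.0, 141.0], [387.0, -188.0, 125.0], [384.0, -183.0, 109.0]]
```

View pics/lamp0.png

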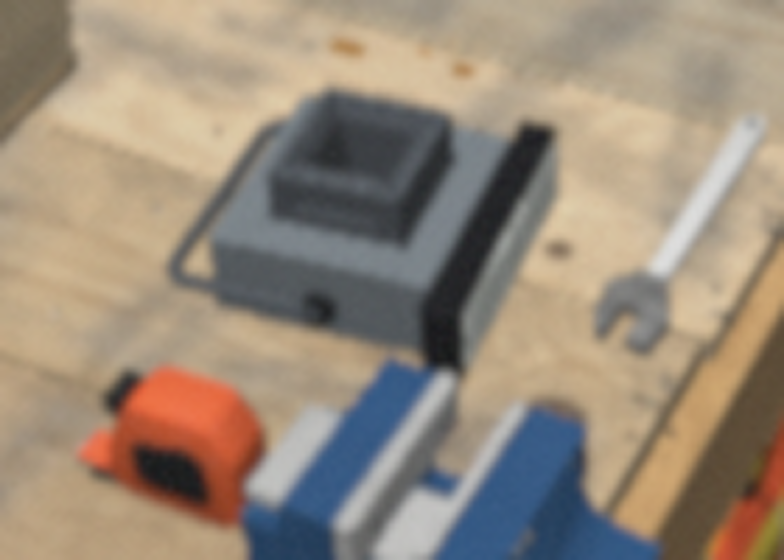

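The lamp crop shows the panel with its dark frame along the side facing the robot, so lamp +x ≈ world +x at about 6.6°. The socket opening is at crop (365,145) and its rim is about 76 mm up. I'll work out the transport rows.

```bash
python3 - <<'E'
import numpy as np,json
d=np.array([-105,598])/22;w=np.ones(22);w[0]=.4;w[-1]=.4;w[1:-1]=(22-.8)/20
a=-69.5;rows=[]
for k in range(22):
    t=np.radians(a);x=d@[np.cos(t+np.pi/2),np.sin(t+np.pi/2)];y=d@[np.cos(t),np.sin(t)]
    r=166.1/22*w[k];r=round(r,1)
    rows.append([0,0,-r,round(x*w[k]/1e3,3),round(y*w[k]/1e3,3),0,0.03]);a+=r
print(a);print(json.dumps(rows[:11]));print(json.dumps(rows[11:]))
E
```

```text
96.5
[[0, 0, -3.0, 0.002, -0.011, 0, 0.03], [0, 0, -8.0, 0.007, -0.028, 0, 0.03], [0, 0, -8.0, 0.011, -0.027, 0, 0.03], [0, 0, -8.0, 0.014, -0.025, 0, 0.03], [0, 0, -8.0, 0.018, -0.023, 0, 0.03], [0, 0, -8.0, 0.021, -0.02, 0, 0.03], [0, 0, -8.0, 0.024, -0.017, 0, 0.03], [0, 0, -8.0, 0.026, -0.014, 0, 0.03], [0, 0, -8.0, 0.027, -0.01, 0, 0.03], [0, 0, -8.0, 0.029, -0.006, 0, 0.03], [0, 0, -8.0, 0.029, -0.002, 0, 0.03]]
[[0, 0, -8.0, 0.029, 0.002, 0, 0.03], [0, 0, -8.0, 0.029, 0.006, 0, 0.03], [0, 0, -8.0, 0.028, 0.01, 0, 0.03], [0, 0, -8.0, 0.026, 0.014, 0, 0.03], [0, 0, -8.0, 0.024, 0.017, 0, 0.03], [0, 0, -8.0, 0.021, 0.02, 0, 0.03], [0, 0, -8.0, 0.018, 0.023, 0, 0.03], [0, 0, -8.0, 0.015, 0.025, 0, 0.03], [0, 0, -8.0, 0.011, 0.027, 0, 0.03], [0, 0, -8.0, 0.007, 0.028, 0, 0.03], [0, 0, -3.0, 0.001, 0.011, 0, 0.03]]
```

drive_tool([
  [0,0,-3.0,0.002,-0.011,0,0.03],
  [0,0,-8.0,0.007,-0.028,0,0.03],
  [0,0,-8.0,0.011,-0.027,0,0.03],
  [0,0,-8.0,0.014,-0.025,0,0.03],
  [0,0,-8.0,0.018,-0.023,0,0.03],
  [0,0,-8.0,0.021,-0.02,0,0.03],
  [0,0,-8.0,0.024,-0.017,0,0.03],
  [0,0,-8.0,0.026,-0.014,0,0.03],
  [0,0,-8.0,0.027,-0.01,0,0.03],
  [0,0,-8.0,0.029,-0.006,0,0.03],
  [0,0,-8.0,0.029,-0.002,0,0.03],
])

```text
t: 7.0
eef_pos: [547.5, -25.2, 258.8]
ee_rot: [[-0.239, 0.971, -0.003], [0.971, 0.239, 0.001], [0.001, -0.002, -1.0]]
ft_force: [0.3, 0.4, -4.2]
gripper_width: 0.471
gripper_force: 25.7
```

drive_tool([
  [0,0,-8.0,0.029,0.002,0,0.03],
  [0,0,-8.0,0.029,0.006,0,0.03],
  [0,0,-8.0,0.028,0.01,0,0.03],
  [0,0,-8.0,0.026,0.014,0,0.03],
  [0,0,-8.0,0.024,0.017,0,0.03],
  [0,0,-8.0,0.021,0.02,0,0.03],
  [0,0,-8.0,0.018,0.023,0,0.03],
  [0,0,-8.0,0.015,0.025,0,0.03],
  [0,0,-8.0,0.011,0.027,0,0.03],
  [0,0,-8.0,0.007,0.028,0,0.03],
  [0,0,-3.0,0.001,0.011,0,0.03],
  [0,0,0,0,0,0,0.03],
])

```text
t: 8.2
eef_pos: [496.4, 274.2, 258.6]
ee_rot: [[-0.993, -0.115, -0.003], [-0.115, 0.993, -0.001], [0.003, -0.0, -1.0]]
ft_force: [0.5, 0.4, -3.7]
gripper_width: 0.474
gripper_force: 25.7
```

```bash
python3 - <<'E'
from h import *
c=eyes.camera("wrist");np.savez("pics/w3.npz",**c);cv2.imwrite("pics/w3.png",c["color"][:,:,::-1])
go(464.6,270.4,262,96.6);print(np.round(c["eye"],1),np.round(c["attitude"],3).tolist())
P=cloud(c);z=P[...,2]
for lo,hi in ((46,53),(60,85),(90,200),(200,290)):
    m=(z>lo)&(z<hi)&(abs(P[...,0]-465)<90)&(abs(P[...,1]-270)<90)
    if m.sum()>8:print(lo,hi,rect(P,m),np.median(P[m],0).round(1))
E
```

```text
t 8.25 pos [496.64 273.12 258.85] y-az 96.49 tool delta mm [32.15  0.92 -3.07] tilt [-0.0022 -0.0013] F [ 0.2 -0.3 -2.9] q [28.8 12.1  7.  85.1 -0.  22.3]
turn about tool z -0.11
[415.9 265.5 401.7] [[-0.115, 0.944, 0.31], [0.993, 0.109, 0.036], [0.0, 0.312, -0.95]]
46 53 (array([456. , 267.5]), array([138.4, 149.6]), 6.7, 9230) [422.4 264.   50.3]
60 85 (array([466. , 268.8]), array([69.7, 72.1]), 6.7, 3360) [464.2 268.8  77.5]
90 200 (array([475.9, 272.5]), array([ 0.8, 39.1]), 6.6, 106) [475.9 272.1 197.6]
200 290 (array([491.7, 274.3]), array([45.1, 68. ]), 6.6, 5637) [472.  272.  272.9]
```

View pics/w3.png

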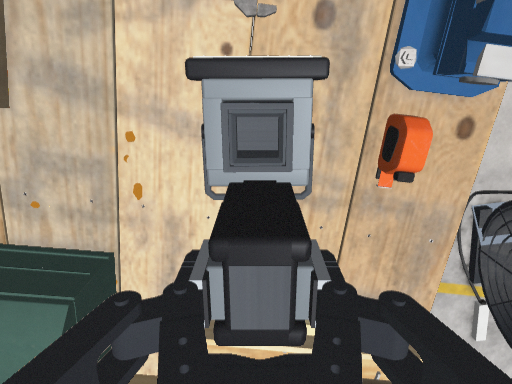

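The wrist view shows the lamp socket opening at (257,135), square to the image, with the panel bar at row 68 and the pack in hand below row 180. Next I'll refine the socket and in-hand pack positions.

```bash
python3 - <<'E'
from h import *
c=dict(np.load("pics/w3.npz"));P=cloud(c);z=P[...,2]
roi=np.zeros(z.shape,bool);roi[90:180,210:305]=1
q=roi&(z>60)&(z<90);print("rim z hist",np.histogram(z[q],bins=np.arange(60,91,2)))
m=roi&(z>76)&(z<84);print("rim",rect(P,m),np.median(z[m]))
f=roi&(z<60)&(z>10)
# inner opening: hole of the rim mask in image
h,_=cv2.findContours(m.astype(np.uint8),cv2.RETR_CCOMP,cv2.CHAIN_APPROX_NONE)[:2]
H=np.median(z[m])
for k in h:
    if cv2.contourArea(k)>300:
        pts=np.array([ray(c,u,v,H)[:2] for u,v in k[:,0]],np.float32);r=cv2.minAreaRect(pts);print("contour",np.round(r[0],1),np.round(r[1],1),round(r[2],1))
body=roi|True
b=(z>46)&(z<53)&(abs(P[...,0]-475)<50)&(abs(P[...,1]-270)<75);print("body",rect(P,b))
roi=np.zeros(z.shape,bool);roi[175:350,205:315]=1
print("hand z hist",np.histogram(z[roi],bins=np.arange(190,310,4)))
t=roi&(z>290)&(z<302)
for lo in (280,284,288,292,296):
    t=roi&(z>lo)&(z<lo+8)
    if t.sum()>50:print("top",lo,rect(P,t),np.median(P[t],0))
ed=z[176:215,258];print(np.round(P[178:215:2,258],1).tolist())
E
```

```text
rim z hist (array([  21,   37,   35,   30,   67,  150,  239,  279, 1355, 1139,    8,
          0,    0,    0,    0]), array([60, 62, 64, 66, 68, 70, 72, 74, 76, 78, 80, 82, 84, 86, 88, 90]))
rim (array([466.3, 268.9]), array([69.1, 72.1]), 6.7, 2502) 77.92110994226115
contour [466.2 268.8] [68.7 72. ] 6.6
contour [466.7 268.9] [50.6 52.5] 6.6
body (array([471.8, 269.5]), array([101.9, 121.7]), 3.9, 4247)
hand z hist (array([   3,   57,  105,  104,  121,  124,  134,  149,  150,  155,  161,
          1,    0,    0,    6,  189,  232,  226,  290,  304,  343,  366,
        405,  424,  632, 7566, 3631,  138,    0]), array([190, 194, 198, 202, 206, 210, 214, 218, 222, 226, 230, 234, 238,
       242, 246, 250, 254, 258, 262, 266, 270, 274, 278, 282, 286, 290,
       294, 298, 302, 306]))
top 280 (array([491.2, 274.3]), array([45. , 46.5]), 8.1, 887) [470.31128041 271.99637635 284.4020434 ]
top 284 (array([495.1, 274.5]), array([52.5, 45.5]), 5.7, 2737) [485.373094   271.63864178 291.03227347]
top 288 (array([495.1, 274.5]), array([52.5, 44. ]), 5.8, 11341) [491.24634338 274.26381752 293.5037274 ]
top 292 (array([495.2, 274.7]), array([51.8, 43.5]), 6.7, 9469) [492.40717556 274.41917845 293.80357033]
top 296 (array([494.7, 274.5]), array([24.3, 43.5]), 7.0, 369) [496.82377213 293.46309967 297.81126347]
[[515.8, 275.4, 49.6], [475.9, 271.4, 195.0], [476.2, 271.5, 198.8], [476.1, 271.5, 203.5], [476.2, 271.5, 207.6], [475.9, 271.5, 212.8], [475.8, 271.5, 217.1], [476.0, 271.6, 220.2], [476.3, 271.6, 223.1], [475.8, 271.6, 228.2], [476.0, 271.6, 230.9], [470.2, 271.0, 250.5], [470.1, 271.0, 253.7], [469.9, 271.0, 257.0], [470.2, 271.1, 258.8], [469.9, 271.0, 262.2], [469.9, 271.1, 264.9], [470.5, 271.1, 266.0], [470.1, 271.1, 269.1]]
```

drive_tool([
  [0,0,-0.15,0.008,0,0,0.03],
  [0,0,0,0.014,0,0,0.03],
  [0,0,0,0.008,-0.0008,0,0.03],
  [0,0,0,0,0,0,0.03],
  [0,0,0,0,0,0,0.03],
  [0,0,0,0,0,0,0.03],
  [0,0,0,0,0,0,0.03],
])

```text
t: 8.95
eef_pos: [468.1, 268.6, 260.2]
ee_rot: [[-0.993, -0.115, 0.0], [-0.115, 0.993, -0.0], [-0.0, -0.0, -1.0]]
ft_force: [0.6, -0.2, -3.0]
gripper_width: 0.476
gripper_force: 25.7
```

```bash
python3 - <<'E'
from h import *
go(466.9,268.9,258,96.6)
c=eyes.camera("wrist");np.savez("pics/w4.npz",**c)
go(466.9,268.9,258,96.6)
P=cloud(c);z=P[...,2]
m=(z>76)&(z<84)&(abs(P[...,0]-466)<60)&(abs(P[...,1]-269)<60);print("rim",rect(P,m),np.median(z[m]))
h,_=cv2.findContours(m.astype(np.uint8),cv2.RETR_CCOMP,cv2.CHAIN_APPROX_NONE)[:2];H=np.median(z[m])
for k in h:
    if cv2.contourArea(k)>300:
        r=cv2.minAreaRect(np.array([ray(c,u,v,H)[:2] for u,v in k[:,0]],np.float32));print("contour",np.round(r[0],1),np.round(r[1],1),round(r[2],1))
roi=np.zeros(z.shape,bool);roi[175:350,205:315]=1
t=roi&(z>290);print("top",rect(P,t),np.median(z[t]))
for lo,hi in ((200,232),(255,285)):
    t=roi&(z>lo)&(z<hi)&(P[...,1]>250)&(P[...,1]<289);q=P[t];
    k,b=np.polyfit(q[:,1],q[:,0],1);print("front face at y=mean",q.mean(0).round(1),"az",np.degrees(np.arctan(-k)).round(2), "y range",np.percentile(q[:,1],[1,99]).round(1))
E
```

```text
t 8.95 pos [468.13 268.55 260.2 ] y-az 96.59 tool delta mm [1.19 0.49 2.2 ] tilt [ 0.0001 -0.    ] F [ 0.6 -0.2 -3. ] q [29.8  9.   3.4 84.4 -0.  23.3]
turn about tool z -0.01
t 9.0 pos [468.1  268.59 260.13] y-az 96.6 tool delta mm [1.15 0.45 2.13] tilt [-0.0001 -0.0001] F [ 0.6 -0.5 -4.3] q [29.8  9.   3.4 84.4 -0.  23.3]
turn about tool z -0.0
rim (array([462.3, 268.4]), array([62.7, 72.1]), 7.2, 1599) 77.89288149224058
contour [462.3 268.3] [62.8 71.8] 6.9
top (array([466.9, 269.1]), array([52.2, 44. ]), 5.9, 11666) 295.2075774187208
front face at y=mean [447.6 268.6 217.3] az 6.5 y range [250.4 286.8]
front face at y=mean [441.6 267.5 271.5] az 6.24 y range [250.3 285. ]
```

drive_tool([
  [0,0,0,0.001,0,0.01,0.03],
  [0,0,0,0,0,0.02,0.03],
  [0,0,0,0,0,0.025,0.03],
  [0,0,0,0,0,0.025,0.03],
  [0,0,0,0,0,0.018,0.03],
  [0,0,0,0,0,0.008,0.03],
  [0,0,0,0,0,0.003,0.03],
  [0,0,0,0,0,0,0.03],
  [0,0,0,0,0,0,0.03],
])

```text
t: 9.9
eef_pos: [467.3, 268.8, 152.3]
ee_rot: [[-0.993, -0.115, 0.001], [-0.115, 0.993, 0.001], [-0.001, 0.001, -1.0]]
ft_force: [0.1, 0.0, -3.3]
gripper_width: 0.474
gripper_force: 25.7
```

Now slow insertion, checking the force in short bursts.

drive_tool([
  [0,0,0,0,0,0.003,0.03],
  [0,0,0,0,0,0.003,0.03],
  [0,0,0,0,0,0.003,0.03],
  [0,0,0,0,0,0.003,0.03],
  [0,0,0,0,0,0.002,0.03],
  [0,0,0,0,0,0,0.03],
])

```text
t: 10.5
eef_pos: [466.6, 268.4, 136.8]
ee_rot: [[-0.993, -0.115, -0.001], [-0.115, 0.993, -0.0], [0.001, -0.0, -1.0]]
ft_force: [0.8, 0.7, -4.4]
gripper_width: 0.473
gripper_force: 25.7
```

drive_tool([
  [0,0,0,0,0,0.003,0.03],
  [0,0,0,0,0,0.004,0.03],
  [0,0,0,0,0,0.004,0.03],
  [0,0,0,0,0,0.004,0.03],
  [0,0,0,0,0,0.003,0.03],
  [0,0,0,0,0,0,0.03],
])

```text
t: 11.1
eef_pos: [466.5, 268.3, 118.7]
ee_rot: [[-0.993, -0.115, -0.001], [-0.115, 0.993, -0.0], [0.001, -0.0, -1.0]]
ft_force: [-0.1, 0.2, -4.0]
gripper_width: 0.473
gripper_force: 25.7
```

drive_tool([
  [0,0,0,0,0,0.003,0.03],
  [0,0,0,0,0,0.004,0.03],
  [0,0,0,0,0,0.003,0.03],
  [0,0,0,0,0,0.002,0.03],
  [0,0,0,0,0,0,0.03],
])

```text
t: 11.6
eef_pos: [466.5, 268.4, 106.9]
ee_rot: [[-0.993, -0.115, -0.001], [-0.115, 0.993, -0.0], [0.001, -0.0, -1.0]]
ft_force: [0.2, 0.7, -3.0]
gripper_width: 0.472
gripper_force: 25.7
```

drive_tool([
  [0,0,0,0,0,0.002,0.03],
  [0,0,0,0,0,0.003,0.03],
  [0,0,0,0,0,0.003,0.03],
  [0,0,0,0,0,0.002,0.03],
  [0,0,0,0,0,0,0.03],
  [0,0,0,0,0,0,0.03],
])

```text
t: 12.2
eef_pos: [466.7, 268.5, 97.3]
ee_rot: [[-0.993, -0.115, -0.0], [-0.115, 0.993, -0.0], [0.0, -0.0, -1.0]]
ft_force: [0.1, 0.7, -2.6]
gripper_width: 0.474
gripper_force: 25.7
```

drive_tool([
  [0,0,0,0,0,0.001,0.03],
  [0,0,0,0,0,0.001,0.03],
  [0,0,0,0,0,0,0.03],
  [0,0,0,0,0,0,0.03],
])

```text
t: 12.6
eef_pos: [466.7, 268.5, 95.3]
ee_rot: [[-0.993, -0.115, 0.0], [-0.115, 0.993, 0.0], [-0.0, 0.0, -1.0]]
ft_force: [0.2, -0.1, -3.3]
gripper_width: 0.472
gripper_force: 25.7
```

drive_tool([
  [0,0,0,0,0,0.001,0.03],
  [0,0,0,0,0,0.001,0.03],
  [0,0,0,0,0,0,0.03],
  [0,0,0,0,0,0,0.03],
])

```text
t: 13.0
eef_pos: [466.7, 268.5, 93.2]
ee_rot: [[-0.993, -0.115, -0.0], [-0.115, 0.993, -0.0], [0.0, -0.0, -1.0]]
ft_force: [0.1, 0.5, -3.8]
gripper_width: 0.474
gripper_force: 25.7
```

drive_tool([
  [0,0,0,0,0,0.001,0.03],
  [0,0,0,0,0,0.001,0.03],
  [0,0,0,0,0,0,0.03],
  [0,0,0,0,0,0,0.03],
])

```text
t: 13.4
eef_pos: [467.0, 268.6, 92.2]
ee_rot: [[-0.993, -0.115, 0.001], [-0.115, 0.993, 0.001], [-0.001, 0.0, -1.0]]
ft_force: [-2.0, -1.5, 5.9]
gripper_width: 0.472
gripper_force: 27.0
```

drive_tool([
  [0,0,0,0,0,0.001,0.03],
  [0,0,0,0,0,0,0.03],
  [0,0,0,0,0,0,0.03],
])

```text
t: 13.7
eef_pos: [467.1, 268.7, 92.1]
ee_rot: [[-0.993, -0.115, 0.002], [-0.115, 0.993, 0.001], [-0.002, 0.001, -1.0]]
ft_force: [-4.4, -2.3, 11.7]
gripper_width: 0.471
gripper_force: 28.0
```

This is a hard stop at the height the rim predicts. I'll release while holding light downward pressure.

drive_tool([
  [0,0,0,0,0,0.001,0.045],
  [0,0,0,0,0,0,0.055],
  [0,0,0,0,0,0,0.065],
  [0,0,0,0,0,0,0.0854],
  [0,0,0,0,0,0,0.0854],
  [0,0,0,0,0,0,0.0854],
  [0,0,0,0,0,0,0.0854],
])

```text
t: 14.4
eef_pos: [466.7, 268.5, 89.2]
ee_rot: [[-0.993, -0.115, -0.0], [-0.115, 0.993, -0.0], [0.0, -0.0, -1.0]]
ft_force: [0.4, 0.0, -0.1]
gripper_width: 1.007
gripper_force: 0.0
```

```bash
python3 - <<'E'
from h import *
go(466.9,268.9,258,96.6)
c=eyes.camera("wrist");np.savez("pics/w5.npz",**c);cv2.imwrite("pics/w5.png",c["color"][:,:,::-1])
E
```

```text
t 14.4 pos [466.73 268.51  89.17] y-az 96.62 tool delta mm [  -0.18    0.36 -168.83] tilt [-0.0002 -0.0001] F [ 0.4  0.  -0.1] q [ 29.9  10.8 -16.   63.2   0.   23.3]
turn about tool z 0.02
```

View pics/w5.png

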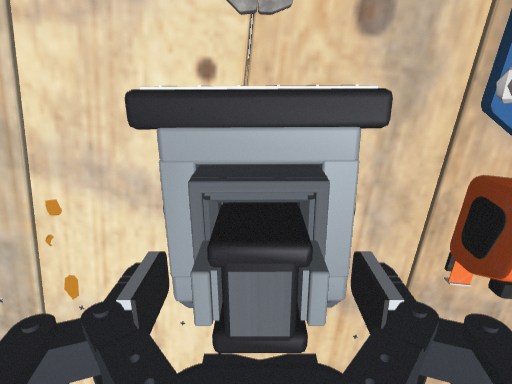

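The view shows the pack seated, with both grey tabs sprung out (outer edges at u≈192 and 328, the same span as when it sat latched in the charger). The fingers are clear. I'll back off and measure.

drive_tool([
  [0,0,0,0,0,-0.008,0.0854],
  [0,0,0,0,0,-0.015,0.0854],
  [0,0,0,0,0,-0.025,0.0854],
  [0,0,0,0,0,-0.035,0.0854],
  [0,0,0,0,0,-0.04,0.0854],
  [0,0,0,0,0,-0.03,0.0854],
  [0,0,0,0,0,-0.015,0.0854],
  [0,0,0,0,0,0,0.0854],
  [0,0,0,0,0,0,0.0854],
  [0,0,0,0,0,0,0.0854],
  [0,0,0,0,0,0,0.0854],
])

```text
t: 15.55
eef_pos: [466.3, 268.2, 256.0]
ee_rot: [[-0.993, -0.115, -0.002], [-0.115, 0.993, -0.001], [0.002, -0.001, -1.0]]
ft_force: [0.2, -0.2, 0.7]
gripper_width: 0.998
gripper_force: 0.0
```

```bash
python3 - <<'E'
from h import *
c=eyes.camera("wrist");cv2.imwrite("pics/w6.png",c["color"][:,:,::-1])
P=cloud(c);z=P[...,2];n=(abs(P[...,0]-466)<50)&(abs(P[...,1]-269)<50)
for lo,hi in ((76,83),(122,132),(100,135)):
    m=n&(z>lo)&(z<hi);print(lo,hi,rect(P,m),np.median(z[m]).round(1))
s=manip.get_state();print(s["t"],s["ft_force"])
E
```

```text
76 83 (array([465.9, 268.8]), array([69.6, 71.9]), 6.9, 1504) 78.0
122 132 (array([466.2, 269.5]), array([51.6, 54.5]), 5.5, 2682) 127.0
100 135 (array([466.1, 269.4]), array([51.8, 54.7]), 5.5, 3144) 126.7
15.6 [-0.06029865  0.13471794 -1.38729408]
```

The top stands 49 mm above the rim, which is fully home (100 − 51), and the pack is 54.5 mm over the tabs, so both are sprung out. I'll hand the job in.

```bash
python3 -c "
from plant import manip
print(manip.sign_off())"
```

```text
the job is handed in; nothing more can be done
None
```

The battery is seated fully home and latched in the work lamp, with both tabs sprung out and the gripper clear. The forces read during the job stayed at or below about 12 N, nothing I did went near the tin, tape measure or sanding block, and the job was handed in at 15.6 s.

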